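Lock a pile of mailbox doors under the key-held tongue

TASK

Lay the loose mailbox door squarely on top of the two already piled on the lock station and let go of it; then take the red key from the rack, push it fully home in the lock (wiggle it if the pins stick) and turn it a quarter turn clockwise, so that the orange tongue swings over the pile. The lock is sprung: finish while still holding the key turned. Leave the blue key, mug, tape roll, stamp and screwdriver alone.

Things in the scene. Friction and masses are not known exactly. Their poses are not given: they have to be found in the camera images.
- door_c_center (a point): The loose mailbox door: flat dull-gold metal plate 56 x 110 x 18 mm, about 0.2 kg, lying flat on the table, lock disc upward. Point: its centre, 9 mm above its underside. Its x axis runs along the 56 mm width, y along the 110 mm length, z up. Either way round on the pile is right.
- door_a_center (a point): Lower door of the pile on the station tray, same plate as the loose one, loose too. Point: its centre; axes as for the loose door.
- door_b_center (a point): Upper door of the pile, resting squarely on the lower one, same plate, loose. Point: its centre, 9 mm below its upper face; axes as for the loose door. The loose door belongs on it with its edges in line, so with its centre 18 mm above this one.
- pile_spot (a point): Point on the upper face of the dark steel station tray (6 mm thick, fixed to the table) under the pile's centre. z up; y points along the tray to the lock post, whose axis stands 105 mm from here; the tongue waits on the +x side.
- lock_mouth (a point): Centre of the key slot in the square brass face (44 mm, level, 109 mm above the table) on the grey lock post. x axis along the slot, y across, z up; the key goes straight down. Slot 15.5 x 6.5 mm, 26 mm deep, 3 mm bevel round its mouth. Two sticky sprung pins press on the blade's flats from 11 mm down to the end: passing them takes about 15 N; a yaw wiggle of 3 degrees eases it.
- lock (a joint): Turn of the lock, rad: 0 as found (slot along lock_mouth's x), grows clockwise seen from above, stop at 1.62. A spring pulls it back towards 0 (0.2 N m at a quarter turn). The top 8 mm of the slot are fixed: the key can turn only when fully home. The blade has about 0.1 rad of yaw play, so the key must turn about 0.1 rad further than the lock.
- tongue_tip (a point): End of the orange tongue that turns with the lock: 16 mm wide, 64 to 72 mm above the table, reaching 78 mm from the lock axis. At 0 it points along lock_mouth's +x; at a quarter turn it lies over the pile, 4 mm above the third door.
- key_red_center (a point): Centre of the red bow (handle) of the key to use: a plate 36 wide x 46 tall x 8 mm thick, upright, 0.045 kg. x axis along the width, y through the thickness (grip across this), z up the key. Same either way round. It stands in a slot of the rack, bow's underside on the rack's top; lift it straight up 30 mm to clear. Fully home in the lock, this point is 23 mm above lock_mouth.
- key_red_tip (a point): Tip of the red key's steel blade, on its axis, 47 mm below the bow's centre; axes as for the bow. Blade 14 mm wide (along x) x 5 mm, 14 mm long, nose rounded; above it a 5 mm round shank 10 mm long, then the bow. Fully home, the bow's underside rests on the brass face and this tip is 24 mm below it.
- key_blue_center (a point): Centre of the blue bow of the other key, of the same shape, in the rack's other slot, 84 mm from the red one. Leave it. Which slot holds which key varies.
- rack: Wooden key rack, block 50 x 150 x 34 mm high, fixed. Origin: centre of its underside; y along its length, the key slots at y = +42 and -42 mm, slots and bows in line with y.
- mug_rim (a point): Blue mug, 76 mm across, 90 mm high. Point: centre of its rim. Leave it alone.
- tape_c (a point): Roll of cardboard-brown tape lying flat, 90 mm across, 45 mm high. Point: its centre. Leave it alone.
- stamp_c (a point): Wooden hand stamp standing upright, 34 mm across, 75 mm high. Point: 37 mm above its foot. Leave it alone.
- screwdriver_grip (a point): Screwdriver lying on the table beside the lock post, about 0.2 m long. Point: middle of its handle. Leave it alone.
Not all that is in view belongs to the job. Of the things that look like the part that bears key_red_center, the middle-sized one is meant.

How it is judged:
By the outcome, as a careful person would: the job done as asked, in the order asked, and still so for the second after the job is handed in, while the arm keeps its last pose, push and grip.
It also fails if it takes over 58 s, if anything falls off the work surface, if the arm or the gripper's body presses on something with over 40 N, if the wrist force passes 120 N, or if a joint passes its speed limit or range.

ROBOT

A 6-joint arm with a two-finger parallel gripper is mounted at the origin on the work surface. World frame = base frame: x ahead of the robot, y to its left, z up, the work surface at z = 0. Lengths are in mm, angles in rad, forces in N, time in s.
With the tool pointing down it reaches from about 300 to 775 mm from the base axis. Payload 14.6 kg.
Tool frame: the origin (TCP) lies midway between the tips of the shut fingers; the grasp point (between the pads) lies grasp_offset behind it (grasp_offset is the distance from the TCP to the grasp point, in mm); z points along the fingers, y is the line along which they close (so a half turn about z gives the same grasp; the last joint's range is limited). The gripper opens to 94 mm and grips with 3 to 60 N. Pads are 16 mm wide; open, the fingers measure 119 mm over their backs; the gripper's body (75 mm by 177 mm) begins 78 mm behind the grasp point.
Start: joints at [-1.213, 0.3, 1.521, -0, 1.321, -0.067], TCP at [226.668, -501.11, 205.446] pointing down, gripper open.
Joint ranges: [-3.03, 3.03], [-0.79, 2.21], [0.23, 2.52], [-1.04, 4.18], [0, 3.07], [-2.55, 2.55]. Speed limits (rad/s): [2.22, 2.22, 2.57, 3.14, 3.14, 3.14].

INTERFACE

Orientations are given as [roll, pitch, yaw] about the fixed x, y, z axes, in that order (R = Rz(yaw) Ry(pitch) Rx(roll)).
In Python, from cell import * gives the robot as it stands. The module is installed in compiled form; this text tells all that it offers.
- The arm moves only by the shell command python3 -m jog 'ROWS' [FORCE]. ROWS is JSON, a list of rows, each a list of 3 entries, a list of its own where there are three numbers: the finger opening in mm, from 0 to 94, then the shift along the tool's x, y, z in units of 50 mm (1.0 is 50 mm), then the turn about the tool's z in units of 180 degrees (1.0 is 180 degrees). In form: [[fingers, [dx, dy, dz], twist], ...]. A call has 1 to 20 rows; each row shifts and turns the commanded pose from where the row before left it, along the tool's axes as they then stand; what a row does not reach is not made up. A row lasts 1/10 s, in which the tool goes at most 50 mm and 8.59 degrees, less where a joint would pass 70% of its speed; a pose out of reach is approached as far as the arm can. A call with a number of a shift or a turn outside -1 to 1 is refused whole. A call with a gripper value outside its range is refused whole. The fingers move at their own pace and stop on an object; FORCE is the grip in N (left out, the last holds). Time passes only in rows, so rows that do not move let the fingers close. It gives the time, the measured TCP pose, the force, the opening and the grip force at its end, in the units of the state.
- read_state(): the state, without advancing time (a new reading comes with each control period).
- camera(name): name is "side" or "top" or "wrist"; returns the picture (480x640x3 uint8, red, green, blue); there is no depth.
- calibration(name): a dict with "mtx" (3x3 intrinsics, pixels), "cam_to_world" (4x4, takes a point from camera to world coordinates); the wrist camera has in their place "hand_eye" (4x4, takes a point from camera to tool coordinates, whose origin is the TCP and whose axes are the flange's). Camera axes: x right, y down, z forward; pixel columns grow to the right and rows downward; lengths in mm; the calibration is good to about 2 mm. A picture is of the moment at which its call begins: read the wrist's pose just before it. calibration takes no time and is no camera call.
- sign_off(): hands the job in; it is judged then, once.
Trained networks look in the newest picture that a camera, given by its name, has taken for a name from the list of things; names that differ only in an ending like _2 or _b are one class to them, and where a whole thing is asked for, a point or a joint stands for the part that bears it (a point fixed in the world has none). Each returns a list of dicts, best first, with "conf" (0 to 1); they miss things now and then, are a little off and sometimes report something else, mostly with a low value. They report only what shows in the picture. A call takes as long as a camera call. They do not tell look-alikes from the thing itself.
- regions_of(camera, query): "pixels" (480x640 bool, what is visible of it) and "rect" ([centre column, centre row, width, height] in pixels, round what is visible of it).
The state is a dict: "clock": time; "joints": joint angles; "qd": joint speeds; "effort": joint torques, N m; "eef_pos": TCP position; "eef_rot": TCP orientation; "wrist_force": force on the tool from outside, world axes, zero at the start; "moment": the same for the moment, N m; "finger_gap": finger opening in mm; "finger_force": force on a finger pad.
Only numpy, scipy, OpenCV 4.12 (cv2) and the standard library are available. Lean on these libraries where they do the work, as an engineer would, in place of code of your own. Each camera call takes 0.05 s, during which the arm holds its last target. There are 200 camera calls.

## Working session

There is one attempt and no reset: what is moved stays moved. The work goes in short steps, Python scripts to look and compute and a shell command to move; the robot and the scene stay as the last step left them, time stands still between calls to the robot, and variables do not carry over. Pictures are saved under pics/ and viewed, at most 10 in all, crops included, and the job is handed in when it is done.

```bash
mkdir -p pics
cat > h.py <<'E'
from cell import *
import numpy as np, cv2
from scipy.spatial.transform import Rotation as R
def T(cam):
    c=calibration(cam)
    if cam!='wrist': return np.array(c['mtx']),np.array(c['cam_to_world'])
    s=read_state(); M=np.eye(4); M[:3,:3]=R.from_euler('xyz',s['eef_rot']).as_matrix(); M[:3,3]=s['eef_pos']
    return np.array(c['mtx']),M@np.array(c['hand_eye'])
def toz(KT,uv,z):
    K,C=KT; d=C[:3,:3]@np.linalg.inv(K)@np.array([uv[0],uv[1],1.]); return C[:3,3]+d*(z-C[2,3])/d[2]
def proj(KT,p):
    K,C=KT; q=K@(C[:3,:3].T@(np.array(p)-C[:3,3])); return q[:2]/q[2]
E
python3 - <<'E'
from h import *
s=read_state(); print({k:np.round(v,3).tolist() for k,v in s.items()})
for n in('top','side','wrist'):
    KT=T(n); print(n,np.round(KT[0],1).tolist(),np.round(KT[1],3).tolist())
    im=camera(n); cv2.imwrite(f'pics/{n}0.png',im[:,:,::-1])
    if n=='wrist': continue
    for q in['door_c_center','pile_spot','lock_mouth','tongue_tip','key_red_center','key_blue_center','rack','mug_rim','screwdriver_grip']:
        try: print(q,[(round(d['conf'],2),np.round(d['rect']).tolist()) for d in regions_of(n,q)])
        except Exception as e: print(q,e)
E
```

```text
{'clock': 0.0, 'joints': [-1.213, 0.3, 1.522, -0.0, 1.321, -0.067], 'qd': [0.001, 0.0, -0.001, -0.0, -0.001, -0.001], 'effort': [-0.002, -53.18, -35.273, 0.071, 0.024, -0.0], 'eef_pos': [226.568, -500.878, 204.887], 'eef_rot': [-3.14, -0.0, 0.425], 'wrist_force': [-0.403, 0.607, -1.072], 'moment': [0.003, 0.006, 0.003], 'finger_force': 0.0, 'finger_gap': 94.209}
top [[609.5, 0.0, 315.1], [0.0, 609.5, 230.8], [0.0, 0.0, 1.0]] [[-0.001, -0.99, 0.142, 375.402], [-1.0, 0.0, -0.001, 32.255], [0.001, -0.142, -0.99, 1501.667], [0.0, 0.0, 0.0, 1.0]]
door_c_center [(0.77, [390.0, 287.0, 48.0, 23.0])]
pile_spot [(0.85, [273.0, 262.0, 89.0, 57.0])]
lock_mouth [(0.6, [273.0, 260.0, 90.0, 54.0])]
tongue_tip [(0.51, [240.0, 250.0, 12.0, 31.0])]
key_red_center [(0.61, [438.0, 188.0, 22.0, 14.0]), (0.54, [414.0, 217.0, 20.0, 4.0]), (0.4, [445.0, 220.0, 7.0, 14.0])]
key_blue_center [(0.62, [478.0, 252.0, 21.0, 20.0]), (0.58, [239.0, 249.0, 9.0, 35.0]), (0.39, [377.0, 219.0, 15.0, 8.0])]
rack [(0.93, [396.0, 222.0, 66.0, 30.0]), (0.51, [413.0, 218.0, 16.0, 2.0]), (0.43, [273.0, 262.0, 88.0, 59.0]), (0
[... 394 characters left out ...]
43.0, 48.0])]
pile_spot [(0.84, [276.0, 246.0, 64.0, 84.0]), (0.48, [347.0, 327.0, 6.0, 33.0])]
lock_mouth [(0.81, [278.0, 243.0, 62.0, 89.0])]
tongue_tip []
key_red_center [(0.64, [399.0, 346.0, 13.0, 49.0]), (0.61, [346.0, 326.0, 12.0, 37.0]), (0.54, [360.0, 371.0, 13.0, 21.0])]
key_blue_center [(0.17, [279.0, 245.0, 63.0, 85.0])]
rack [(0.64, [343.0, 332.0, 41.0, 66.0]), (0.44, [280.0, 242.0, 60.0, 85.0])]
mug_rim [(0.84, [303.0, 195.0, 34.0, 40.0])]
screwdriver_grip [(0.56, [229.0, 214.0, 54.0, 13.0])]
wrist [[345.7, 0.0, 321.2], [0.0, 345.7, 236.6], [0.0, 0.0, 1.0]] [[0.412, -0.883, -0.226, 292.144], [-0.911, -0.4, -0.102, -471.632], [-0.0, 0.248, -0.969, 385.501], [0.0, 0.0, 0.0, 1.0]]
```

Run:
```python
import cv2
t=cv2.imread('pics/top0.png')[160:340,130:530]; s=cv2.imread('pics/side0.png')[160:410,190:440]
cv2.imwrite('pics/topc.png',cv2.resize(t,None,fx=2,fy=2,interpolation=3)); cv2.imwrite('pics/sidec.png',cv2.resize(s,None,fx=2.4,fy=2.4,interpolation=3))
```

```text
(no output)
```

View pics/topc.png

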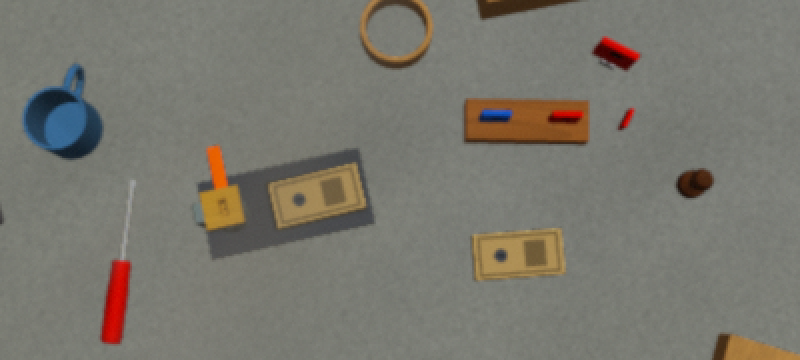

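View pics/sidec.png

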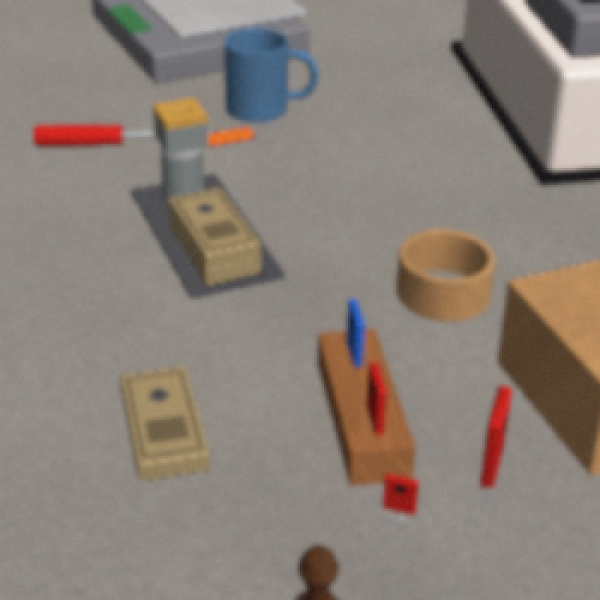

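Red look-alikes in the top view: (438,187) lying plate (large), (414,217) standing in the rack, and (445,219) small on the table. The one in the rack fits, being upright in a slot beside the blue key. I'll confirm its size in a close crop later. First, measurements.

Run:
```python
from h import *
import cell; print([n for n in dir(cell) if not n.startswith('__')], getattr(cell,'grasp_offset',None))
KT=T('top'); camera('top')
def rect(q,z,i=0):
    r=regions_of('top',q)
    m=r[i]['pixels']; v,u=np.nonzero(m)
    P=np.array([toz(KT,p,z)[:2] for p in zip(u,v)],np.float32)
    (c,s,a)=cv2.minAreaRect(P); print(q,np.round(c),np.round(s),round(a,1),'conf',round(r[i]['conf'],2))
rect('door_c_center',18);rect('pile_spot',6);rect('rack',34);rect('key_red_center',70,0);rect('key_red_center',70,1);rect('tongue_tip',72)
if 1:
    for n,p,z in [('door_b',(130+317/2,160+195/2),42),('mouth',(130+224/2,160+207/2),109),('redkey',(130+566/2,160+116/2),80),('bluekey',(130+495/2,160+115/2),80),('bigred',(438,187),8),('small',(443.5,219.5),20)]: print(n,np.round(toz(KT,p,z)))
```

```text
['Unreachable', 'calibration', 'camera', 'grasp_offset', 'read_state', 'regions_of', 'sign_off'] 18.8
door_c_center [ 452. -150.] [ 56. 112.] 4.3 conf 0.62Traceback (most recent call last):
  File "<stdin>", line 9, in <module>
  File "<stdin>", line 6, in rect
IndexError: list index out of range
```

```bash
python3 -m jog '[[94,[0.5,-0.325,0],0],[94,[0.5,-0.325,0],0],[94,[0.5,-0.325,0],0],[94,[0.5,-0.325,0],0],[94,[0.5,-0.325,0],0],[94,[0.5,-0.325,0],0],[94,[0.5,-0.325,0],0],[94,[0.5,-0.325,0],0],[94,[0.5,-0.325,0],0],[94,[0.5,-0.325,0],0],[94,[0.5,-0.325,0],0],[94,[0.5,-0.325,0],0],[94,[0.5,-0.325,0],0],[94,[0.5,-0.325,0],0]]'
python3 -m jog '[[94,[0,0,0],-0.043],[94,[0,0,0],-0.043],[94,[0,0,0],-0.043],[94,[0,0,0],-0.043],[94,[0,0,0],-0.043],[94,[0,0,0],-0.043],[94,[0,0,0],-0.043],[94,[0,0,0],-0.043],[94,[0,0,0],-0.043],[94,[0,0,0],0],[94,[0,0,0],0]]'
python3 - <<'E'
from h import *
KT=T('wrist'); im=camera('wrist'); cv2.imwrite('pics/w1.png',im[:,:,::-1])
for q in['door_c_center','key_red_center','rack']:
  for r in regions_of('wrist',q):
    v,u=np.nonzero(r['pixels']); z={'d':18,'k':80,'r':34}[q[0]]
    P=np.array([toz(KT,p,z)[:2] for p in zip(u,v)],np.float32)
    c,s,a=cv2.minAreaRect(P); print(q,np.round(r['rect']),np.round(c,1),np.round(s,1),round(a,1),round(r['conf'],2))
E
```

```text
clock: 2.6
eef_pos: [452.4, -148.5, 205.6]
eef_rot: [3.141, -0.0, 0.425]
wrist_force: [-0.5, 0.1, -0.3]
finger_gap: 94.1
finger_force: 0.0
clock: 3.7
eef_pos: [451.8, -149.6, 205.5]
eef_rot: [3.142, 0.0, 1.637]
wrist_force: [0.6, 0.2, -1.1]
finger_gap: 93.7
finger_force: 0.0
door_c_center [321. 212.  58. 104.] [ 452.2 -146.7] [ 57.1 110. ] 4.9 0.94
key_red_center [513. 330.  16.  35.] [ 642.9 -237.5] [10.9 37. ] 4.4 0.76
key_red_center [480. 287.  28.  52.] [ 603.2 -194.4] [48.2 29. ] 89.0 0.65
rack [475. 234.  80. 143.] [ 609.8 -158.6] [151.   65.2] 89.9 0.69
```

View pics/w1.png

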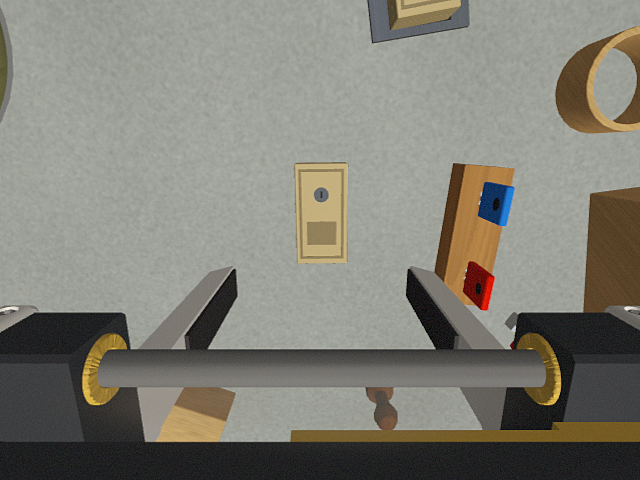

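The picture shows door C at (321,212) between the fingers. The pile is at (420,15), and the rack at (475,234) holds the red key at (480,287) and the blue at (496,204). Door C measures 57x110 mm, as it should, so I descend and grip it.

```bash
python3 -m jog '[[94,[0.06,0.01,0.3],-0.004],[94,[0,0,0.4],0],[94,[0,0,0.4],0],[94,[0,0,0.4],0],[94,[0,0,0.4],0],[94,[0,0,0.4],0],[94,[0,0,0.4],0],[94,[0,0,0.4],0],[94,[0,0,0.4],0],[94,[0,0,0.3],0],[94,[0,0,0.15],0],[94,[0,0,0.08],0],[94,[0,0,0],0],[94,[0,0,0],0]]' 30
python3 -m jog '[[50,[0,0,0],0],[50,[0,0,0],0],[50,[0,0,0],0],[50,[0,0,0],0],[50,[0,0,0],0],[50,[0,0,0],0],[50,[0,0,0],0],[50,[0,0,0],0]]' 30
```

```text
clock: 5.3
eef_pos: [452.4, -146.7, 4.5]
eef_rot: [3.141, 0.0, 1.653]
wrist_force: [-0.3, -0.2, 0.5]
finger_gap: 94.0
finger_force: 0.0
clock: 6.1
eef_pos: [452.1, -146.6, 4.0]
eef_rot: [-3.142, -0.0, 1.653]
wrist_force: [-0.4, -0.1, 2.3]
finger_gap: 55.9
finger_force: 30.0
```

```bash
python3 -m jog '[[50,[0,0,-0.15],0],[50,[0,0,-0.4],0],[50,[0,0,-0.5],0],[50,[0,0,-0.5],0],[50,[0,0,-0.5],0],[50,[0.3,0,-0.5],0],[50,[0.5,0,-0.5],0],[50,[0.5,0,-0.5],0],[50,[0.5,0,-0.3],0],[50,[0.4,0,0],0],[50,[0,0,0],0],[50,[0,0,0],0]]' 30
python3 - <<'E'
from h import *
KT=T('wrist'); im=camera('wrist'); cv2.imwrite('pics/w2.png',im[:,:,::-1]); print(KT[1][:3,3])
for q in['door_b_center','pile_spot','lock_mouth','tongue_tip']:
  for r in regions_of('wrist',q):
    print(q,np.round(r['rect']),round(r['conf'],2))
E
```

```text
clock: 7.3
eef_pos: [442.9, -37.0, 196.6]
eef_rot: [-3.142, 0.0, 1.654]
wrist_force: [-0.0, 1.6, -2.3]
finger_gap: 55.8
finger_force: 30.0
[436.65969877  34.70202544 376.59810476]
door_b_center [417.  83.  72. 137.] 0.71
pile_spot [410.  82. 105. 162.] 0.64
lock_mouth [409.  80. 107. 155.] 0.7
```

View pics/w2.png

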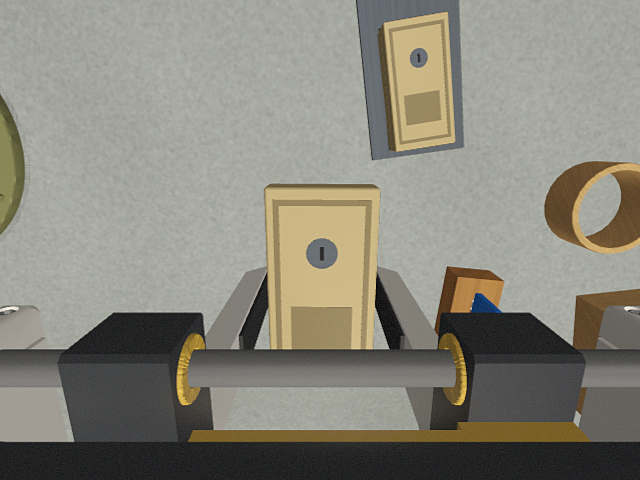

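The loose door is held square at (321,270), and the upper pile door's face lies near (422,82). I enlarge it to read the corners.

Run:
```python
from h import *
im=cv2.imread('pics/w2.png'); c=cv2.resize(im[5:160,365:475],None,fx=3.8,fy=3.8,interpolation=2)
d=cv2.resize(im[175:205,255:390],None,fx=2.8,fy=2.8,interpolation=2)
out=np.zeros((590,800,3),np.uint8); out[:c.shape[0],:c.shape[1]]=c; out[:d.shape[0],420:420+d.shape[1]]=d[:, :380]
cv2.imwrite('pics/w2c.png',out)
```

```text
(no output)
```

View pics/w2c.png

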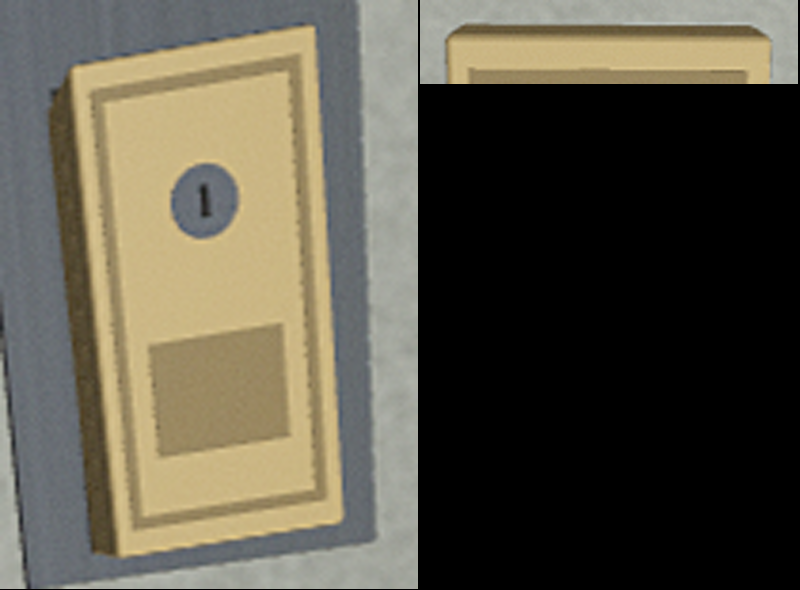

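The pile's upper face corners in the crop are (71,66), (315,26), (343,521) and (119,556). The held door's front top edge is at image row 189, columns 265 to 380.

Run:
```python
from h import *
KT=T('wrist'); s=read_state()
C=[(365+x/3.8-.4,5+y/3.8-.4) for x,y in[(71,66),(315,26),(343,521),(119,556)]]
P=np.array([toz(KT,p,42)[:2] for p in C]); print(np.round(P,1), 'c',P.mean(0))
print('sides',[np.round(np.linalg.norm(P[i]-P[i-1]),1) for i in range(4)])
L=P[0]+P[1]-P[2]-P[3]; print('len dir angle',np.degrees(np.arctan2(L[1],L[0])))
W=P[1]+P[2]-P[0]-P[3]; print('wid dir',np.degrees(np.arctan2(W[1],W[0])))
H=np.array([toz(KT,p,s['eef_pos'][2]-4+18)[:2] for p in[(264.6,188.6),(379.6,188.6)]]);m=H.mean(0);y=s['eef_rot'][2]
print('held front',H,np.linalg.norm(H[1]-H[0]),'centre',m-55*np.array([np.cos(y),np.sin(y)]),s['eef_pos'])
KT=T('top'); im=cv2.imread('pics/top0.png')
for n,u,z in[('topcam door_b',[(130+x/2,160+y/2) for x,y in[(269,184),(356,164),(366,209),(280,228)]],42)]:
    Q=np.array([toz(KT,p,z)[:2] for p in u]); print(n,Q.mean(0))
print('mouth',toz(KT,(242,263.5),109))
```

```text
[[481.9 143.3]
 [535.7 155.8]
 [561.   50. ]
 [507.3  37.2]] c [521.48656503  96.58731357]
sides [np.float64(109.1), np.float64(55.2), np.float64(108.8), np.float64(55.2)]
len dir angle 103.47485096642063
wid dir 13.216179349498576
held front [[411.6019736   13.16650742]
 [466.48933488  17.65828536]] 55.070849797461584 centre [443.52601158 -39.40481257] [442.97404412 -37.49550984 196.22730942]
topcam door_b [518.54777892  93.35896653]
mouth [499.5839109  197.87829571 109.        ]
```

```bash
python3 -m jog '[[50,[0.16,0.11,0],0],[50,[0.32,0.223,0],0],[50,[0.32,0.223,0],0],[50,[0.32,0.223,0],0],[50,[0.32,0.223,0],0],[50,[0.32,0.223,0],0],[50,[0.32,0.223,0],0],[50,[0.32,0.223,0],0],[50,[0.16,0.113,0],0],[50,[0,0,0],-0.024],[50,[0,0,0.2],-0.024],[50,[0,0,0.4],0],[50,[0,0,0.4],0],[50,[0,0,0.4],0],[50,[0,0,0.4],0],[50,[0,0,0.4],0],[50,[0,0,0.2],0],[50,[0,0,0],0],[50,[0,0,0],0],[50,[0,0,0],0]]' 30
python3 - <<'E'
from h import *
im=camera('wrist'); sd=camera('side')
o=np.zeros((600,800,3),np.uint8)
o[:300,:400]=cv2.resize(im[:,:,::-1],(400,300)); o[300:,:]=0
c=cv2.resize(im[160:360,180:460,::-1],None,fx=1.42,fy=1.42,interpolation=2); o[:c.shape[0],400:400+c.shape[1]]=c[:, :400]
c=cv2.resize(sd[165:325,210:370,::-1],None,fx=1.85,fy=1.85,interpolation=2); o[300:300+c.shape[0],:c.shape[1]]=c
c=cv2.resize(im[0:170,180:460,::-1],None,fx=1.42,fy=1.42,interpolation=2); o[300:300+c.shape[0],400:400+c.shape[1]]=c
cv2.imwrite('pics/w3.png',o); cv2.imwrite('pics/w3full.png',im[:,:,::-1])
E
```

```text
clock: 9.55
eef_pos: [521.9, 98.1, 77.5]
eef_rot: [3.14, 0.0, 1.804]
wrist_force: [0.4, -0.1, -2.7]
finger_gap: 55.3
finger_force: 30.0
```

View pics/w3.png

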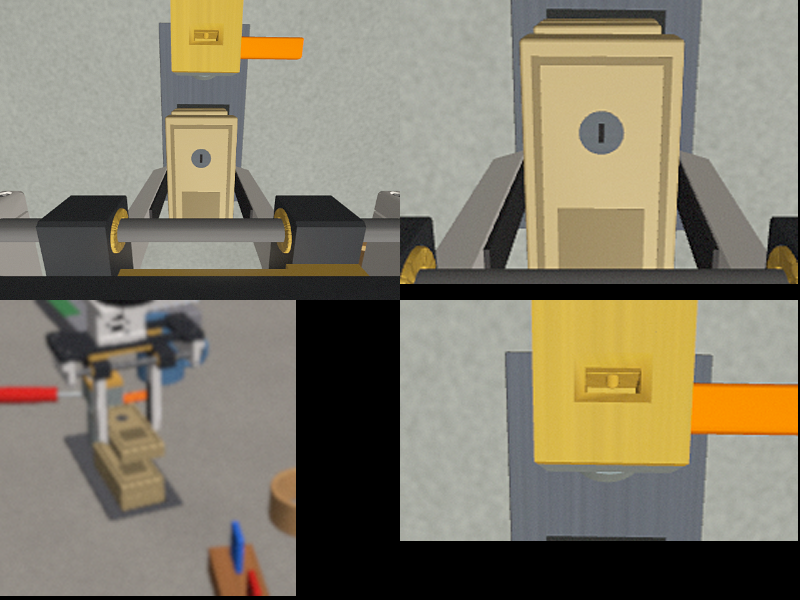

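The held door is over the pile with door B's front edge showing just beyond it (crop row about 25). The lock slot is at pixel (329,57), and the orange tongue is to its right. I enlarge the front edges.

Run:
```python
from h import *
im=cv2.imread('pics/w3full.png'); cv2.imwrite('pics/w3c.png',cv2.resize(im[165:200,255:390],(810,210)[:2] if 0 else (797,207*1),interpolation=2))
g=im.astype(int).sum(2)
for c in(290,322,355): print(c,[(r,g[r,c]) for r in range(168,194)])
for r in(176,180,183,192,200): print(r,[(c,g[r,c]) for c in list(range(262,284))],[(c,g[r,c]) for c in range(356,384)])
```

```text
290 [(168, np.int64(143)), (169, np.int64(125)), (170, np.int64(175)), (171, np.int64(135)), (172, np.int64(131)), (173, np.int64(253)), (174, np.int64(237)), (175, np.int64(370)), (176, np.int64(256)), (177, np.int64(228)), (178, np.int64(365)), (179, np.int64(451)), (180, np.int64(539)), (181, np.int64(526)), (182, np.int64(545)), (183, np.int64(495)), (184, np.int64(246)), (185, np.int64(240)), (186, np.int64(240)), (187, np.int64(322)), (188, np.int64(406)), (189, np.int64(477)), (190, np.int64(536)), (191, np.int64(529)), (192, np.int64(520)), (193, np.int64(524))]
322 [(168, np.int64(148)), (169, np.int64(156)), (170, np.int64(151)), (171, np.int64(153)), (172, np.int64(163)), (173, np.int64(257)), (174, np.int64(254)), (175, np.int64(400)), (176, np.int64(253)), (177, np.int64(231)), (178, np.int64(375)), (179, np.int64(477)), (180, np.int64(545)), (181, np.int64(527)), (182, np.int64(543)), (183, np.int64(499)), (184, np.int64(255)), (185, np.int64(254)), (186, np.int64(244)), (187, np.int64(306)), (188, np.int64(391)), (189, np.int64(467)), (190, np.int64(529)), (191, np.int
[... 5460 characters left out ...]
, np.int64(391)), (281, np.int64(375)), (282, np.int64(385)), (283, np.int64(389))] [(356, np.int64(391)), (357, np.int64(383)), (358, np.int64(386)), (359, np.int64(396)), (360, np.int64(387)), (361, np.int64(383)), (362, np.int64(330)), (363, np.int64(329)), (364, np.int64(332)), (365, np.int64(346)), (366, np.int64(342)), (367, np.int64(333)), (368, np.int64(327)), (369, np.int64(336)), (370, np.int64(332)), (371, np.int64(378)), (372, np.int64(487)), (373, np.int64(532)), (374, np.int64(525)), (375, np.int64(529)), (376, np.int64(525)), (377, np.int64(524)), (378, np.int64(522)), (379, np.int64(508)), (380, np.int64(279)), (381, np.int64(324)), (382, np.int64(324)), (383, np.int64(331))]
```

View pics/w3c.png

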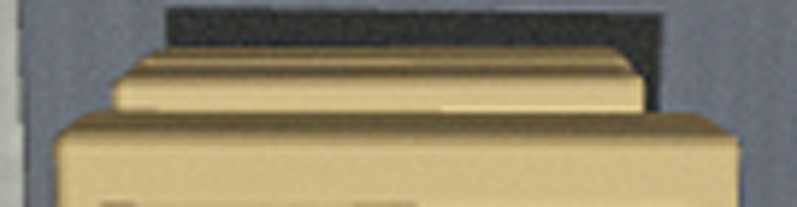

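The held door's front top edge is at row 188.0, columns 264.7 to 379.7. Door B's is at row 178.2, columns 274.4 to 363.5.

Run:
```python
from h import *
KT=T('wrist'); s=read_state(); y=s['eef_rot'][2]; ez=s['eef_pos'][2]
ax=np.array([np.cos(y),np.sin(y)]); ay=np.array([np.sin(y),-np.cos(y)])
f=lambda u,z:(lambda q:np.round([q@ax,q@ay],2))(toz(KT,u,z)[:2]-s['eef_pos'][:2])
for n,z,L,Rr,row in[('held',ez-4+18,264.7,379.7,188.),('pile',42,274.4,363.5,178.2)]:
    a=f((L,row),z); b=f((Rr,row),z); print(n,a,b,(a+b)/2,'w',b-a)
q=toz(KT,(329.3,57),109);print('mouth world',q, 'yaw',y,'eef',s['eef_pos'])
```

```text
held [ 53.35 -27.11] [53.35 27.93] [53.35  0.41] w [ 0.   55.04]
pile [ 53.84 -28.78] [53.84 26.14] [53.84 -1.32] w [ 0.   54.92]
mouth world [500.15603611 202.23021946 109.        ] yaw 1.8040081462531983 eef [521.79146214  98.04818036  77.27436135]
```

```bash
python3 -m jog '[[50,[0.01,-0.035,0],0],[50,[0,0,0.2],0],[50,[0,0,0.2],0],[50,[0,0,0.1],0],[50,[0,0,0.06],0],[50,[0,0,0.03],0],[50,[0,0,0.02],0],[50,[0,0,0],0],[50,[0,0,0],0]]' 30
```

```text
clock: 10.55
eef_pos: [519.7, 98.1, 46.1]
eef_rot: [3.141, 0.0, 1.804]
wrist_force: [1.0, -0.0, -2.3]
finger_gap: 55.5
finger_force: 30.0
```

```bash
python3 -m jog '[[50,[0,0,0.016],0],[50,[0,0,0],0],[50,[0,0,0],0]]' 30; python3 -m jog '[[50,[0,0,0.012],0],[50,[0,0,0],0],[50,[0,0,0],0]]' 30
```

```text
clock: 10.85
eef_pos: [519.7, 98.1, 46.0]
eef_rot: [3.141, 0.0, 1.804]
wrist_force: [-3.9, -1.0, 8.9]
finger_gap: 55.7
finger_force: 30.0
clock: 11.15
eef_pos: [519.8, 98.1, 45.9]
eef_rot: [3.141, 0.0, 1.804]
wrist_force: [-7.5, -1.5, 16.1]
finger_gap: 55.7
finger_force: 30.0
```

```bash
python3 -m jog '[[58,[0,0,-0.02],0],[62,[0,0,0],0],[70,[0,0,0],0],[90,[0,0,0],0],[90,[0,0,0],0],[90,[0,0,0],0],[90,[0,0,-0.2],0],[90,[0,0,-0.4],0],[90,[0,0,-0.4],0],[90,[0,0,-0.4],0],[90,[0,0,-0.4],0],[90,[-0.2,0,-0.4],0],[90,[-0.4,0,-0.4],0],[90,[-0.4,0,-0.4],0],[90,[-0.2,0,-0.2],0],[90,[0,0,0],0],[90,[0,0,0],0]]'
python3 - <<'E'
from h import *
KT=T('wrist'); im=camera('wrist'); cv2.imwrite('pics/w4.png',im[:,:,::-1])
o=np.zeros((600,800,3),np.uint8); o[:300,:400]=cv2.resize(im[:,:,::-1],(400,300))
c=cv2.resize(im[0:300,220:420,::-1],(400,600),interpolation=2); o[:,400:]=c
cv2.imwrite('pics/w4v.png',o)
E
```

```text
clock: 12.85
eef_pos: [533.1, 40.1, 204.9]
eef_rot: [-3.141, -0.0, 1.804]
wrist_force: [-0.2, 0.3, -0.3]
finger_gap: 89.9
finger_force: 0.0
```

View pics/w4v.png

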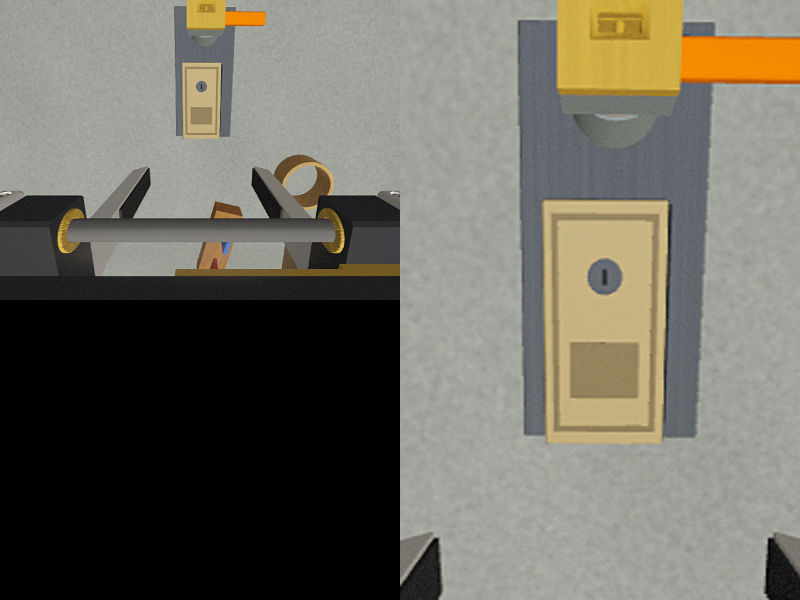

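Door C sits squarely on the pile, its face at (302,160) with nothing of door B showing round it. The slot is at (330,12). Next, the red key.

Run:
```python
from h import *
KT=T('top'); camera('top')
for n,p,z in[('red top edge',(130+567/2,160+115/2),80),('blue',(130+496/2,160+115/2),80)]: print(n,toz(KT,p,z))
for r in regions_of('top','rack')[:1]:
    v,u=np.nonzero(r['pixels']); P=np.array([toz(KT,p,34)[:2] for p in zip(u,v)],np.float32); print('rack',cv2.minAreaRect(P))
KT=T('wrist'); print('mouth',toz(KT,(330,12.5),109))
C,K=None,np.array(calibration('wrist')['mtx']); M=np.eye(4);M[:3,:3]=R.from_euler('xyz',[np.pi,0,1.637]).as_matrix();M[:3,3]=[451.8,-149.6,205.5]
K1=(K,M@np.array(calibration('wrist')['hand_eye'])); print('w1 red',toz(K1,(480,287),57),'blue',toz(K1,(496,204),57))
```

```text
red top edge [ 611.02916146 -202.26862868   80.        ]
blue [ 611.05588804 -118.32983239   80.        ]
rack ((612.1694946289062, -160.01405334472656), (151.08917236328125, 56.057193756103516), 87.74485778808594)
mouth [500.83067457 201.87671781 109.        ]
w1 red [ 617.97136204 -204.2181057    57.        ] blue [ 617.89456158 -118.68482869   57.        ]
```

```bash
python3 -m jog '[[60,[-0.2,0.018,0],0],[60,[-0.45,0.04,0],0],[60,[-0.45,0.04,0],0],[60,[-0.45,0.04,0],0],[60,[-0.45,0.04,0],0],[60,[-0.45,0.04,0],0],[60,[-0.45,0.04,0],0],[60,[-0.45,0.04,0],0],[60,[-0.45,0.04,0],0],[60,[-0.45,0.04,0],0],[60,[-0.45,0.04,0],0],[60,[-0.4,0.036,0],0],[60,[0,0,0],0.037],[60,[0,0,0],0.037],[60,[0,0,0.3],0],[60,[0,0,0.3],0],[60,[0,0,0],0],[60,[0,0,0],0]]'
python3 - <<'E'
from h import *
KT=T('wrist'); im=camera('wrist'); cv2.imwrite('pics/w5.png',im[:,:,::-1])
for q in['key_red_center']:
  for r in regions_of('wrist',q):
    v,u=np.nonzero(r['pixels']); P=np.array([toz(KT,p,80)[:2] for p in zip(u,v)],np.float32)
    print(np.round(r['rect']),round(r['conf'],2),cv2.minAreaRect(P))
E
```

```text
clock: 14.8
eef_pos: [614.2, -203.0, 174.8]
eef_rot: [-3.14, -0.0, 1.573]
wrist_force: [0.5, -0.3, -0.1]
finger_gap: 60.2
finger_force: 0.0
[322. 231.   9.  51.] 0.93 ((615.2964477539062, -197.18409729003906), (7.378363609313965, 40.35151672363281), 0.02143753133714199)
[324. 300.  26.  24.] 0.9 ((615.6453857421875, -259.04876708984375), (16.832408905029297, 27.012975692749023), 36.17637634277344)
[414. 284.  41.  41.] 0.86 ((694.7842407226562, -241.19271850585938), (13.494342803955078, 44.04216003417969), 39.895938873291016)
```

View pics/w5.png

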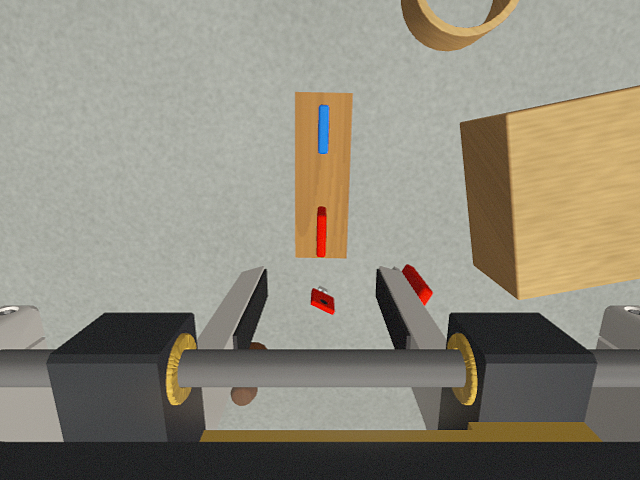

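Red candidates: (322,231) standing in the rack, about 36 mm wide; (324,300) small plate on the table; (414,284) the largest, leaning by the box. The one in the rack is middle-sized. I confirm it in an enlarged crop, and use the same picture to read the slot.

Run:
```python
from h import *
a=cv2.imread('pics/w5.png')[195:325,285:445]; b=cv2.imread('pics/w3full.png')[0:140,260:400]
o=np.zeros((560,800,3),np.uint8); a=cv2.resize(a,None,fx=2.4,fy=2.4,interpolation=2); o[:a.shape[0],:a.shape[1]]=a
b=cv2.resize(b,(400,400),interpolation=2); o[:400,400:]=b
cv2.imwrite('pics/conf.png',o)
```

```text
(no output)
```

View pics/conf.png

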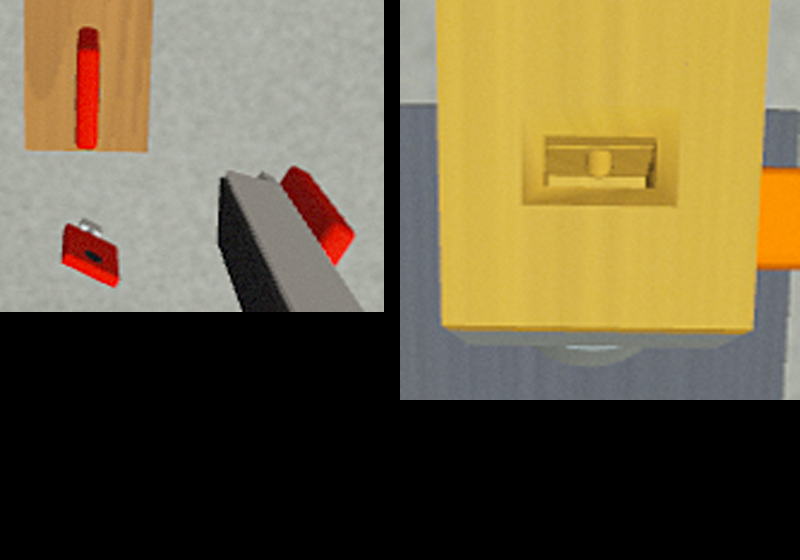

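The bow in the rack (36 mm wide) lies between the small plate (about 24 mm) and the big one (over 44 mm), so it is the one meant. The bevelled slot centre is at (329.6,56) in w3, with its edges parallel to the tool. I descend on the key.

```bash
python3 -m jog '[[40,[0.07,0.014,0.1],0],[40,[0,0,0.3],0],[40,[0,0,0.3],0],[40,[0,0,0.3],0],[40,[0,0,0.3],0],[40,[0,0,0.3],0],[40,[0,0,0.3],0],[40,[0,0,0.3],0],[40,[0,0,0.3],0],[40,[0,0,0.12],0],[40,[0,0,0.05],0],[40,[0,0,0.03],0],[40,[0,0,0],0],[40,[0,0,0],0]]'
python3 -m jog '[[20,[0,0,0],0],[12,[0,0,0],0],[5,[0,0,0],0],[5,[0,0,0],0],[5,[0,0,0],0],[5,[0,0,0],0],[5,[0,0,0],0],[5,[0,0,0],0]]' 15
```

```text
clock: 16.3
eef_pos: [615.4, -199.8, 41.1]
eef_rot: [3.141, 0.0, 1.572]
wrist_force: [0.4, 0.3, -1.3]
finger_gap: 40.2
finger_force: 0.0
clock: 17.1
eef_pos: [614.7, -199.7, 40.5]
eef_rot: [-3.14, -0.0, 1.571]
wrist_force: [-6.5, 0.1, 3.0]
finger_gap: 7.9
finger_force: 15.0
```

```bash
python3 -m jog '[[5,[0,0,0],0],[5,[0,0,-0.1],0],[5,[0,0,-0.2],0],[5,[0,0,-0.3],0],[5,[0,0,-0.4],0],[5,[0,0,-0.4],0],[5,[0,0,-0.4],0],[5,[0,0,-0.4],0],[5,[0,0,-0.2],0],[5,[0,0,0],0]]' 50
python3 -m jog '[[5,[0.26,-0.03,0],0],[5,[0.52,-0.071,0],0],[5,[0.52,-0.071,0],0],[5,[0.52,-0.071,0],0],[5,[0.52,-0.071,0],0],[5,[0.52,-0.071,0],0],[5,[0.52,-0.071,0],0],[5,[0.52,-0.071,0],0],[5,[0.52,-0.071,0],0],[5,[0.52,-0.071,0],0],[5,[0.52,-0.071,0],0],[5,[0.52,-0.071,0],0],[5,[0.52,-0.071,0],0],[5,[0.52,-0.071,0],0],[5,[0.52,-0.071,0],0],[5,[0.52,-0.071,0],0],[5,[0.26,-0.035,0],0],[5,[0,0,0],0]]' 50
python3 -m jog '[[5,[0,0,0],-0.041],[5,[0,0,0],-0.041],[5,[0,0,0],-0.041],[5,[0,0,0],-0.041],[5,[0,0,0],-0.041],[5,[0,0,0],-0.041],[5,[0,0,0],-0.041],[5,[0,0,0],-0.041],[5,[0,0,0],-0.041],[5,[0,0,0],-0.041],[5,[0,0,0],-0.041],[5,[0,0,0],-0.041],[5,[0,0,0],-0.041],[5,[0,0,0],-0.041],[5,[0,0,0],0],[5,[0,0,0],0]]' 50
python3 - <<'E'
from h import *
KT=T('wrist'); im=camera('wrist'); cv2.imwrite('pics/w6.png',im[:,:,::-1]); camera('top')
h=cv2.cvtColor(im,cv2.COLOR_RGB2HSV)
for nm,lo,hi in[('brass',(20,130,120),(28,255,255)),('orange',(9,200,150),(17,255,255))]:
    m=cv2.inRange(h,lo,hi); n,l,st,ce=cv2.connectedComponentsWithStats(m)
    for i in np.argsort(-st[1:,4])[:3]+1: print(nm,st[i],np.round(ce[i],1))
print(h[60:200:10,321].tolist())
for r in regions_of('wrist','lock_mouth'): print(np.round(r['rect']),r['conf'])
E
```

```text
clock: 18.1
eef_pos: [615.9, -199.9, 162.8]
eef_rot: [3.138, 0.001, 1.572]
wrist_force: [-0.2, -0.4, -0.3]
finger_gap: 7.4
finger_force: 50.0
clock: 19.9
eef_pos: [557.5, 217.7, 159.7]
eef_rot: [-3.14, 0.0, 1.574]
wrist_force: [-0.2, -0.2, -1.2]
finger_gap: 7.7
finger_force: 50.0
clock: 21.5
eef_pos: [558.4, 215.6, 160.4]
eef_rot: [-3.141, -0.0, -2.913]
wrist_force: [0.9, 0.5, -0.8]
finger_gap: 7.5
finger_force: 50.0
brass [ 289  133   69   69 4564] [323.  166.6]
brass [340 335   9  70 376] [344.3 370.7]
brass [295 339   8  66 297] [297.4 372.6]
orange [318 202  15  60 307] [327.4 234.3]
orange [313 209   4  45  55] [313.3 233.2]
orange [316 233   7  13  20] [319. 239.]
[[40, 13, 178], [42, 14, 185], [38, 12, 172], [45, 11, 179], [43, 17, 176], [108, 21, 121], [108, 27, 123], [106, 32, 120], [23, 162, 220], [24, 160, 229], [24, 166, 224], [24, 171, 224], [22, 183, 199], [23, 165, 222]]
[255. 186. 236. 150.] 0.63
```

Run:
```python
from h import *
KT=T('wrist'); s=read_state(); im=cv2.imread('pics/w6.png')[:,:,::-1]
g=im.astype(float).sum(2); sub=g[138:198,294:354]
med=np.median(sub); m=(abs(cv2.GaussianBlur(sub,(3,3),0)-med)>30)
for r in m: print(''.join('#' if x else '.' for x in r))
y=s['eef_rot'][2]; ax=np.array([np.cos(y),np.sin(y)]); ay=np.array([np.sin(y),-np.cos(y)])
h=cv2.cvtColor(im.copy(),cv2.COLOR_RGB2HSV); b=cv2.inRange(h,(20,130,120),(28,255,255))
n,l,st,ce=cv2.connectedComponentsWithStats(b); i=np.argmax(st[1:,4])+1
v,u=np.nonzero(l==i); P=np.array([toz(KT,p,109)[:2] for p in zip(u,v)],np.float32); c,sz,a=cv2.minAreaRect(P); print('face',c,sz,a)
for p in[(323.5,166),(323,167)]:
    q=toz(KT,p,109)[:2]; d=q-s['eef_pos'][:2]; print(q,d@ax,d@ay)
```

```text
............................................................
............................................................
............................................................
............................................................
............................................................
............................................................
............................................................
............................................................
............................................................
............................................................
............................................................
............................................................
............................................................
....................########................................
....................##########..............................
...................###########..............................
...................##########...............................
...................######...................................
..
[... 2090 characters left out ...]
..........................................
............................................................
............................................................
............................................................
............................................................
............................................................
............................................................
............................................................
face (500.4064025878906, 203.51101684570312) (44.10222244262695, 43.9942626953125) 12.77357292175293
[499.21547118 203.59788218] 60.44226100296774 1.4512753903428326
[499.91845997 203.4263638 ] 59.79705439558643 1.1236777268445302
```

Run:
```python
from h import *
KT=T('wrist'); s=read_state(); im=cv2.imread('pics/w6.png')[:,:,::-1].copy()
h=cv2.cvtColor(im,cv2.COLOR_RGB2HSV); m=(((h[:,:,0]<7)|(h[:,:,0]>174))&(h[:,:,1]>180)&(h[:,:,2]>60)).astype(np.uint8)
n,l,st,ce=cv2.connectedComponentsWithStats(m)
y=s['eef_rot'][2]; ax=np.array([np.cos(y),np.sin(y)]); ay=np.array([np.sin(y),-np.cos(y)])
for i in np.argsort(-st[1:,4])[:2]+1:
    print(st[i],ce[i]); x0=int(ce[i][0])
    print([(r,int(h[r,x0,2])) for r in range(st[i][1]-2,min(479,st[i][1]+st[i][3]+2),2)])
for r in range(190,345,5):
    p=toz(KT,(321,r),s['eef_pos'][2]+39.5)[:2]-s['eef_pos'][:2]; print(r,round(p@ax,1),end=' ')
```

```text
[ 468   11   77  126 3784] [506.8237315   71.80655391]
[(9, 178), (11, 171), (13, 175), (15, 174), (17, 171), (19, 175), (21, 179), (23, 177), (25, 178), (27, 174), (29, 175), (31, 182), (33, 181), (35, 168), (37, 159), (39, 175), (41, 185), (43, 195), (45, 200), (47, 206), (49, 209), (51, 212), (53, 214), (55, 218), (57, 223), (59, 224), (61, 226), (63, 228), (65, 230), (67, 230), (69, 233), (71, 235), (73, 237), (75, 238), (77, 238), (79, 239), (81, 237), (83, 234), (85, 232), (87, 230), (89, 226), (91, 226), (93, 223), (95, 220), (97, 215), (99, 205), (101, 203), (103, 196), (105, 186), (107, 169), (109, 159), (111, 184), (113, 176), (115, 174), (117, 172), (119, 171), (121, 170), (123, 172), (125, 174), (127, 176), (129, 178), (131, 177), (133, 173), (135, 169), (137, 175)]
[ 312  252   19   97 1648] [320.95813107 301.20813107]
[(250, 255), (252, 130), (254, 118), (256, 119), (258, 117), (260, 116), (262, 121), (264, 119), (266, 121), (268, 120), (270, 119), (272, 120), (274, 121), (276, 117), (278, 120), (280, 148), (282, 193), (284, 219), (286, 236), (288, 237), (290, 236), (292, 235), (294, 235), (296, 235), (298, 235), (300, 233), (302, 236), (304, 235), (306, 235), (308, 236), (310, 235), (312, 235), (314, 235), (316, 233), (318, 234), (320, 234), (322, 233), (324, 233), (326, 234), (328, 234), (330, 232), (332, 232), (334, 233), (336, 232), (338, 232), (340, 233), (342, 234), (344, 233), (346, 234), (348, 252), (350, 57)]
190 55.6 195 53.6 200 51.5 205 49.5 210 47.4 215 45.3 220 43.2 225 41.0 230 38.9 235 36.8 240 34.6 245 32.4 250 30.2 255 28.0 260 25.7 265 23.5 270 21.2 275 18.9 280 16.6 285 14.3 290 11.9 295 9.6 300 7.2 305 4.8 310 2.4 315 -0.1 320 -2.5 325 -5.0 330 -7.5 335 -10.0 340 -12.6
```

```bash
python3 -m jog '[[5,[0.2,0.018,0],0],[5,[0.4,0,0],0],[5,[0.4,0,0],0],[5,[0.206,0,0],0.001],[5,[0,0,0.1],0],[5,[0,0,0.2],0],[5,[0,0,0],0],[5,[0,0,0],0]]' 60
python3 -m jog '[[5,[0,0,0.04],0],[5,[0,0,0.04],0],[5,[0,0,0.04],0],[5,[0,0,0.04],0],[5,[0,0,0],0],[5,[0,0,0],0]]' 60
```

```text
clock: 22.45
eef_pos: [499.7, 203.3, 144.9]
eef_rot: [-3.142, -0.001, -2.912]
wrist_force: [-0.9, 0.0, -0.4]
finger_gap: 7.8
finger_force: 60.0
clock: 23.05
eef_pos: [499.5, 203.2, 137.6]
eef_rot: [-3.142, -0.0, -2.912]
wrist_force: [0.3, 0.1, -0.5]
finger_gap: 7.6
finger_force: 60.0
```

```bash
python3 -m jog '[[5,[0,0,0.03],0],[5,[0,0,0.03],0],[5,[0,0,0.03],0],[5,[0,0,0.03],0],[5,[0,0,0],0],[5,[0,0,0],0]]' 60
```

```text
clock: 23.65
eef_pos: [499.5, 203.2, 131.5]
eef_rot: [-3.142, -0.0, -2.912]
wrist_force: [-0.3, 0.3, -1.3]
finger_gap: 7.7
finger_force: 60.0
```

```bash
python3 -m jog '[[5,[0,0,0.03],0.012],[5,[0,0,0.03],-0.024],[5,[0,0,0.03],0.024],[5,[0,0,0.03],-0.024],[5,[0,0,0.03],0.024],[5,[0,0,0.03],-0.024],[5,[0,0,0],0.012],[5,[0,0,0],0]]' 60
```

```text
clock: 24.45
eef_pos: [499.7, 202.5, 123.0]
eef_rot: [-3.14, 0.0, -2.913]
wrist_force: [-0.1, -6.5, 2.9]
finger_gap: 7.4
finger_force: 60.0
```

```bash
python3 -m jog '[[5,[0,0,0.03],0.015],[5,[0,0,0.03],-0.03],[5,[0,0,0.03],0.03],[5,[0,0,0.03],-0.03],[5,[0,0,0.02],0.03],[5,[0,0,0.01],-0.03],[5,[0,0,0],0.015],[5,[0,0,0],0]]' 60
```

```text
clock: 25.25
eef_pos: [499.8, 203.4, 117.4]
eef_rot: [3.141, 0.002, -2.913]
wrist_force: [-8.7, -2.9, 23.2]
finger_gap: 7.6
finger_force: 60.0
```

```bash
python3 -m jog '[[5,[0,0,0.01],0.017],[5,[0,0,0.01],-0.034],[5,[0,0,0],0.034],[5,[0,0,0],-0.034],[5,[0,0,0],0.017],[5,[0,0,0],0]]' 60
```

```text
clock: 25.85
eef_pos: [499.6, 203.4, 115.4]
eef_rot: [3.141, 0.001, -2.913]
wrist_force: [-5.8, -1.6, 13.3]
finger_gap: 8.0
finger_force: 60.0
```

Wiggling let it advance to the expected depth of 115.5. I push a little more to confirm it is home.

```bash
python3 -m jog '[[5,[0,0,0.012],0.017],[5,[0,0,0],-0.034],[5,[0,0,0],0.034],[5,[0,0,0],-0.034],[5,[0,0,0],0.017],[5,[0,0,0],0]]' 60;  python3 -m jog '[[5,[0,0,0.012],0.017],[5,[0,0,0],-0.034],[5,[0,0,0],0.017],[5,[0,0,0],0]]' 60
```

```text
clock: 26.45
eef_pos: [499.7, 203.5, 115.4]
eef_rot: [3.141, 0.001, -2.913]
wrist_force: [-8.8, -2.5, 19.6]
finger_gap: 7.8
finger_force: 60.0
clock: 26.85
eef_pos: [499.8, 203.5, 115.3]
eef_rot: [3.141, 0.002, -2.913]
wrist_force: [-10.7, -3.0, 25.1]
finger_gap: 7.5
finger_force: 60.0
```

```bash
python3 -m jog '[[5,[0,0,-0.008],0.02],[5,[0,0,0],0.03],[5,[0,0,0],0.03],[5,[0,0,0],0.03],[5,[0,0,0],0.03],[5,[0,0,0],0],[5,[0,0,0],0]]' 60; python3 -c "
from h import *
s=read_state();print(s['moment'])"
```

```text
clock: 27.55
eef_pos: [499.7, 203.7, 115.4]
eef_rot: [3.14, 0.001, 2.932]
wrist_force: [-10.2, -1.2, 21.5]
finger_gap: 7.5
finger_force: 60.0
[-0.04195756  1.92561379 -0.05781105]
```

```bash
python3 -m jog '[[5,[0,0,0],0.035],[5,[0,0,0],0.035],[5,[0,0,0],0.035],[5,[0,0,0],0.035],[5,[0,0,0],0.035],[5,[0,0,0],0.035],[5,[0,0,0],0.035],[5,[0,0,0],0.035],[5,[0,0,0],0.035],[5,[0,0,0],0.035],[5,[0,0,0],0.035],[5,[0,0,0],0],[5,[0,0,0],0],[5,[0,0,0],0]]' 60
cat > t.py <<'E'
from h import *
s=read_state();print(s['moment'],s['eef_rot'][2],3.370-s['eef_rot'][2])
for cam,z in(('top',72),('wrist',72),('side',72)):
    KT=T(cam); im=camera(cam); cv2.imwrite(f"pics/f_{cam}_{s['clock']:.1f}.png",im[:,:,::-1]); h=cv2.cvtColor(im,cv2.COLOR_RGB2HSV)
    m=cv2.inRange(h,(9,200,120),(17,255,255)); n,l,st,ce=cv2.connectedComponentsWithStats(m)
    for i in np.argsort(-st[1:,4])[:2]+1:
        if st[i][4]<15: continue
        v,u=np.nonzero(l==i); P=np.array([toz(KT,p,z)[:2] for p in zip(u,v)],np.float32); a=cv2.minAreaRect(P)
        print(cam,st[i],np.round(a[0]),np.round(a[1]),round(a[2],1), 'angle from lock',np.degrees(np.arctan2(a[0][1]-203,a[0][0]-500)))
E
python3 t.py
```

```text
clock: 28.95
eef_pos: [500.4, 204.1, 115.4]
eef_rot: [3.138, -0.001, 1.723]
wrist_force: [-3.6, 2.8, 17.3]
finger_gap: 8.1
finger_force: 60.0
[0.54083889 0.68374813 0.04263742] 1.7225547781826644 1.6474452218173357
top [258 252  16  11  97] [518. 148.] [14. 39.] 18.6 angle from lock -71.56297564239117
side [268 224  12  11  53] [516. 154.] [10. 55.] 19.9 angle from lock -72.12504362415245
```

```bash
python3 -m jog '[[5,[0,0,0],0.01],[5,[0,0,0],0.01],[5,[0,0,0],0],[5,[0,0,0],0],[5,[0,0,0],0]]' 60; python3 t.py
```

```text
clock: 29.6
eef_pos: [500.5, 204.1, 115.4]
eef_rot: [3.138, -0.002, 1.66]
wrist_force: [-2.5, 3.0, 16.6]
finger_gap: 7.9
finger_force: 60.0
[0.48366484 0.61208912 0.20227631] 1.659925622845399 1.7100743771546012
top [258 254  17   9  97] [516. 147.] [13. 40.] 16.0 angle from lock -74.62710300871049
side [268 224  11  11  52] [513. 153.] [11. 54.] 15.3 angle from lock -74.98062365833786
```

```bash
python3 -m jog '[[5,[0,0,0],0.008],[5,[0,0,0],0.008],[5,[0,0,0],0],[5,[0,0,0],0],[5,[0,0,0],0]]' 60; python3 t.py
```

```text
clock: 30.25
eef_pos: [500.5, 204.1, 115.4]
eef_rot: [3.138, -0.002, 1.61]
wrist_force: [-3.4, 3.2, 16.5]
finger_gap: 7.8
finger_force: 60.0
[0.48024873 0.47982752 0.24376254] 1.6097141503871963 1.7602858496128038
top [258 255  17   9 100] [513. 146.] [14. 40.] 14.1 angle from lock -77.25803288874378
side [267 224  10  12  53] [511. 153.] [11. 55.] 12.5 angle from lock -77.13079734470861
```

```bash
python3 -m jog '[[5,[0,0,0],0.008],[5,[0,0,0],0],[5,[0,0,0],0],[5,[0,0,0],0],[5,[0,0,0],0],[5,[0,0,0],0]]' 60; python3 t.py
```

```text
clock: 31.0
eef_pos: [500.5, 204.1, 115.4]
eef_rot: [3.138, -0.002, 1.585]
wrist_force: [-2.9, 3.2, 16.7]
finger_gap: 7.9
finger_force: 60.0
[0.42045259 0.50678369 0.19138633] 1.5845869384135076 1.7854130615864925
top [258 256  17   9  97] [511. 146.] [13. 39.] 11.4 angle from lock -78.74020361933754
side [267 224  10  12  55] [510. 152.] [11. 57.] 12.2 angle from lock -78.66236711677854
```

```bash
python3 -m jog '[[5,[0,0,0],0],[5,[0,0,0],0],[5,[0,0,0],0],[5,[0,0,0],0],[5,[0,0,0],0],[5,[0,0,0],0],[5,[0,0,0],0],[5,[0,0,0],0]]' 60; python3 t.py; python3 -c "
from h import *
sign_off()"
```

```text
clock: 31.95
eef_pos: [500.5, 204.1, 115.4]
eef_rot: [3.138, -0.002, 1.585]
wrist_force: [-3.1, 3.0, 16.8]
finger_gap: 7.7
finger_force: 60.0
[0.51291723 0.46827108 0.25783129] 1.5845851197254848 1.7854148802745153
top [258 256  17   9  97] [511. 146.] [13. 39.] 11.4 angle from lock -78.74144881571911
side [267 224  10  12  52] [510. 152.] [10. 55.] 10.5 angle from lock -78.65686955187397
the job is handed in; nothing more can be done
```

I handed the job in at 32 s of the 58 s allowed: the third door is on the pile and released, and the red key is fully home and held turned. The tongue measured about 91° round, over the pile, and held steady for the last second; I did not re-check the pile itself after the turn.

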